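Pop the fuse hatch of the edge burnisher

TASK

On the edge burnisher, pop open the narrow fuse hatch: with a fingertip press its thumb mark down once until it goes no further, then draw back so that the hatch springs up, and see that it stays fully open. Leave the wide dust hatch shut, do not push the fuse hatch back down, and neither pick up nor disturb any of the things lying about; finish clear of everything.

Things in the scene. Friction and masses are not known exactly. Their poses are not given: they have to be found in the camera images.
- burnisher: green box, fixed, 200 (x) by 260 mm (y), flat deck 110 mm up. Origin: centre of underside; +x to its back, +y to its wooden wheel, which reaches y +175 mm. A motor lies along y at the back of the deck, x +36 to +90 mm, up to 49 mm above the deck. Two black hatches in the deck's front half: narrow fuse hatch at y +70 mm, wide dust hatch at y -60 mm. It may stand left or right, turned.
- fuse_hatch (a joint): angle, rad, of the narrow fuse hatch: 0 shut, negative pressed in (stop -0.135), positive open (stop 1.05). Push-push: 2 to 4 N at the thumb mark takes it in; the latch lets go 5 to 7 mm down at the mark, so press to the stop. As the finger backs off, the spring lifts it in about 1 s to the outer stop, free edge 60 mm above the deck, and holds it. Pressing it down again shuts it.
- fuse_hatch_press (a point): the grey thumb mark, 19 mm across, on top of the narrow fuse hatch, a black plate 46 mm wide and 64 mm long, hinged at its rear edge, top 9 mm proud of the deck. The mark is on the centre line, 12 mm from the free front edge, 54 mm from the hinge, 119 mm above the bench when shut. Axes: x to the hinge, y along it, z out of the top face.
- fuse_hatch_hinge (a point): middle of the fuse hatch's hinge line, 113 mm above the bench
- dust_hatch (a joint): angle of the wide dust hatch, rad: 0 shut, signs and latch as for the fuse hatch; a black plate 90 mm wide, 64 mm long. To be left shut.
- dust_hatch_press (a point): the thumb mark of the dust hatch, placed as on the fuse hatch; 119 mm above the bench when shut.
- slab: stone pounding slab lying fast on the bench on the other side from the burnisher, 200 x 240 x 35 mm. Origin: centre of its underside.
- tin: aluminium tin of wax, 32 mm across and 24 mm tall, standing on the burnisher's deck between the two hatches. Origin: centre of its underside.
- hammer: cobbler's hammer, about 200 mm long, lying on the stone slab. Origin: on its underside.
- jar: glass jar with a steel lid, 56 mm across, 75 mm tall, on the stone slab. Origin: centre of its underside.
- spool: empty wooden thread spool, 42 mm across, 55 mm tall, on the bench near the robot. Origin: centre of its underside.
- dye_bottle: white bottle, 52 mm across, 130 mm tall, at the far side of the bench. Origin: centre of its underside.
- cup: white mug, 80 mm across, 90 mm tall, at the far side of the bench. Origin: centre of its underside.
- wax_block: block of beeswax, 60 x 40 x 25 mm, at the far side of the bench. Origin: centre of its underside.

How it is judged:
On the way, in this order (a step that is already met when the one before it is completed fails the run):
1. the fuse hatch is pressed in by the fingers (value of joint fuse_hatch below -0.07 rad and contact force between the fingers and burnisher above 0.5 N), for 0.02 s.
2. the fuse hatch has sprung fully open (value of joint fuse_hatch above 0.95 rad), for 0.3 s.
At the end, for the whole second after the job is handed in: the fuse hatch stands still at more than 0.95 rad (stop at 1.05), the dust hatch is shut (within -0.03 to 0.05 rad), and every loose thing is within 20 mm of where it began (value of joint fuse_hatch above 0.95 rad and not (velocity of joint fuse_hatch above 0.1 rad/s) and velocity of joint fuse_hatch above -0.1 rad/s and value of joint dust_hatch between -0.03 and 0.05 rad and distance of each of tin, hammer, jar, spool, dye_bottle, cup, wax_block from where it was at the start of the episode below 0.02 m); the robot touches nothing.
It fails at once if the dust hatch is pressed in far or opens (value of joint dust_hatch above 0.08 rad or value of joint dust_hatch below -0.07 rad).
It fails at once if the fuse hatch is pushed down again after it has risen (moving shut faster than 0.25 rad/s between 0.05 and 0.8 rad) (value of joint fuse_hatch between 0.05 and 0.8 rad and velocity of joint fuse_hatch below -0.25 rad/s).
It fails at once if a loose thing is lifted, carried or pushed more than 30 mm away (distance of any of tin, hammer, jar, spool, dye_bottle, cup, wax_block from where it was at the start of the episode above 0.03 m).
It also fails if it takes over 37 s, if anything falls off the work surface, if the arm or the gripper's body presses on something with over 40 N, if the wrist force passes 120 N, or if a joint passes its speed limit or range.

ROBOT

A 7-joint arm with a two-finger parallel gripper is mounted at the origin on the work surface. World frame = base frame: x ahead of the robot, y to its left, z up, the work surface at z = 0. Lengths are in m, angles in rad, forces in N, time in s.
With the tool pointing down it reaches from about 0.4 to 0.85 m from the base axis. Payload 4.5 kg.
Tool frame: the origin (TCP) lies on the centre line of the jaws, within the pads' length; the fingertips stand 8 mm ahead of it and the grasp point (between the pads) lies 11 mm behind it; z points along the fingers, x is the direction in which the jaws open and shut, and the axes are right-handed (so a half turn about z gives the same grasp; the last joint's range is limited). The gripper opens to 88 mm and grips with 3 to 60 N. Pads are 18 mm wide; open, the fingers measure 123 mm over their backs; the gripper's body (75 mm by 187 mm) begins 45 mm behind the grasp point.
Start: joints at [1.233, 0.689, -0.195, 1.565, 0.157, 0.902, -0.215], TCP at [0.227, -0.582, 0.216] pointing down, gripper open.
Joint ranges: [-3.01, 3.01], [-0.46, 2.08], [-1.47, 1.51], [0.13, 2.56], [-1, 4.14], [0.04, 2.09], [-2.66, 2.66]. Speed limits (rad/s): [2.57, 2.57, 3.14, 3.14, 3.14, 3.14, 3.14].

INTERFACE

Orientations are given as a unit quaternion [x, y, z, w].
In Python, from plant import get_state, snapshot, finish_job, boxes_of, pinpoint gives the robot as it stands.
- The arm moves only by the shell command python3 -m creep 'ROWS' [FORCE]. ROWS is JSON, a list of rows, each an object with "hand": the finger opening in m, from 0 to 0.0881; "slide": the shift along the tool's x, y, z in m, a list of three; "turn": the turn about the tool's z in degrees. A call has 1 to 5 rows; each row shifts and turns the commanded pose from where the row before left it, along the tool's axes as they then stand; what a row does not reach is not made up. A row lasts 1/8 s, in which the tool goes at most 62.5 mm and 10.7 degrees, less where a joint would pass 70% of its speed; a pose out of reach is approached as far as the arm can. A call is refused whole if a number of a shift passes 0.0625 or a number of a turn 10.7, either way. A call with a gripper value outside its range is refused whole. The fingers move at their own pace and stop on an object; FORCE is the grip in N (left out, the last holds). Time passes only in rows, so rows that do not move let the fingers close. It gives the time, the measured TCP pose, the force and the opening at its end, in the units of the state.
- get_state(): the state, without advancing time (a new reading comes with each control period).
- snapshot(name): name is "scene" or "side" or "wrist"; returns a dict with "frame" (420x560x3 uint8, red, green, blue), "depth" (420x560 float32, m along the optical axis (not along the pixel's ray), 0 where there is no reading), "mtx" (3x3 intrinsics, pixels), "camera_from_world" (4x4, takes a point from world to camera coordinates). Camera axes: x right, y down, z forward; pixel columns grow to the right and rows downward; lengths in m; the calibration is good to about 2 mm. The wrist camera is an equidistant fisheye: a pixel r from the principal point sees the ray r / f radians off the axis. A picture is of the moment at which its call begins.
- finish_job(): hands the job in, once; it reports no verdict.
Trained networks look in a picture, given as the dict that the camera call returned (one of the last four; its "shot" number tells which), for a name from the list of things; names that differ only in an ending like _2 or _b are one class to them, and where a whole thing is asked for, a point or a joint stands for the part that bears it (a point fixed in the world has none). Each returns a list of dicts, best first, with "conf" (0 to 1); they miss things now and then, are a little off and sometimes report something else, mostly with a low value. They report only what shows in the picture. A call takes as long as a camera call.
- boxes_of(target, picture): "uv" ([column, row] in pixels, amid what is visible of it).
- pinpoint(target, picture): "uv" ([column, row] in pixels: a listed point, or the origin of a listed thing).
The state is a dict: "clock": time; "q": joint angles; "qd": joint speeds; "joint_torque": joint torques, N m; "tool_pos": TCP position; "eef_rot": TCP orientation; "contact_force": force on the tool from outside, world axes, zero at the start; "moment": the same for the moment, N m; "opening": opening from 0.0 (shut) to 1.0 (fully open).
Only numpy, scipy, OpenCV 4.12 (cv2) and the standard library are available. Lean on these libraries where they do the work, as an engineer would, in place of code of your own. Each camera call takes 0.05 s, during which the arm holds its last target.

## Working session

There is one attempt and no reset: what is moved stays moved. The work goes in short steps, Python scripts to look and compute and a shell command to move; the robot and the scene stay as the last step left them, time stands still between calls to the robot, and variables do not carry over. Pictures are saved under pics/ and viewed, and the job is handed in when it is done.

```bash
mkdir -p pics; ls; cat > h.py <<'E'
import numpy as np, cv2
from plant import *
from scipy.spatial.transform import Rotation as R
def save(p,n): cv2.imwrite(f'pics/{n}.png',p['frame'][:,:,::-1])
def world(p,uv,r=2):
    u,v=uv;ui,vi=int(round(u)),int(round(v))
    d=p['depth'][max(0,vi-r):vi+r+1,max(0,ui-r):ui+r+1];d=d[d>0]
    if d.size==0:return None
    z=np.median(d);K=p['mtx']
    c=np.array([(u-K[0,2])/K[0,0]*z,(v-K[1,2])/K[1,1]*z,z,1])
    return (np.linalg.inv(p['camera_from_world'])@c)[:3]
def onz(p,uv,z):
    K=p['mtx'];M=np.linalg.inv(p['camera_from_world'])
    d=M[:3,:3]@np.array([(uv[0]-K[0,2])/K[0,0],(uv[1]-K[1,2])/K[1,1],1]);o=M[:3,3]
    return o+d*(z-o[2])/d[2]
E
python3 - <<'E'
from h import *
np.set_printoptions(precision=4,suppress=True)
s=get_state();print(s['clock'],s['tool_pos'],s['eef_rot'],R.from_quat(s['eef_rot']).as_matrix())
for c in ['scene','side']:
    p=snapshot(c);save(p,c+'0')
    for n,z in [('fuse_hatch_press',.119),('fuse_hatch_hinge',.113),('dust_hatch_press',.119),('tin',.11),('burnisher',0)]:
        for r in pinpoint(n,p)[:2]: print(c,n,r['uv'],round(r['conf'],2),onz(p,r['uv'],z),world(p,r['uv']))
E
```

```text
pics
0.0 [ 0.2268 -0.5817  0.2148] [ 0.8257 -0.5642 -0.0008 -0.0005] [[ 0.3634 -0.9316 -0.0008]
 [-0.9316 -0.3634  0.0016]
 [-0.0018  0.0001 -1.    ]]
scene fuse_hatch_press [267.4, 137.3] 0.97 [ 0.4874 -0.1648  0.119 ] [ 0.4874 -0.1648  0.1191]
scene fuse_hatch_hinge [250.0, 151.5] 0.75 [ 0.5418 -0.1613  0.113 ] [ 0.5415 -0.1618  0.1124]
scene dust_hatch_press [248.9, 338.8] 0.61 [0.8126 0.1693 0.119 ] [0.8032 0.1529 0.0656]
scene dust_hatch_press [187.2, 259.9] 0.59 [ 0.8053 -0.0205  0.119 ] [ 0.7943 -0.0549  0.0599]
scene tin [242.9, 130.0] 0.72 [ 0.5089 -0.2284  0.11  ] [ 0.5226 -0.2088  0.1325]
scene tin [249.5, 337.2] 0.72 [0.8085 0.1651 0.11  ] [0.8022 0.1542 0.0748]
scene burnisher [233.0, 173.9] 0.57 [ 0.5585 -0.2179  0.    ] [ 0.6199 -0.1199  0.1325]
side fuse_hatch_press [232.2, 269.7] 0.72 [ 0.4846 -0.1671  0.119 ] [ 0.4846 -0.168   0.1201]
side fuse_hatch_press [241.7, 181.6] 0.6 [0.5478 0.0982 0.119 ] [0.556  0.1576 0.0741]
side dust_hatch_press [257.7, 321.1] 0.66 [ 0.5086 -0.2913  0.119 ] [ 0.5085 -0.2918  0.1197]
side tin [256.3, 290.4] 0.61 [ 0.5202 -0.2182  0.11  ] [ 0.5178 -0.2329  0.1279]
side burnisher [272.1, 325.9] 0.79 [ 0.5486 -0.2229  0.    ] [ 0.5301 -0.3062  0.1193]
```

View pics/scene0.png

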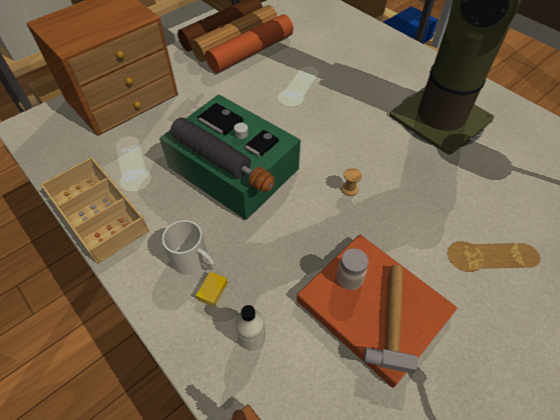

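View pics/side0.png

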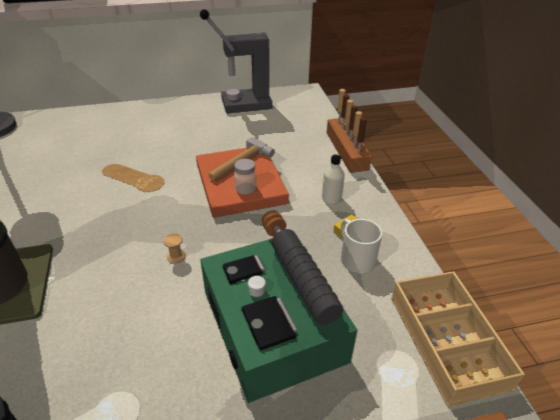

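The fuse hatch shows at about (262,142) in the scene picture and (243,268) in the side picture. Its mark is at about (0.486, -0.166), and the burnisher is yawed about 10°. The dust hatch is further right, with the tin between them. I'll close the fingers and approach at height.

```bash
python3 -m creep '[{"hand":0,"slide":[-0.03,-0.04,0],"turn":0},{"hand":0,"slide":[-0.03,-0.04,0],"turn":0},{"hand":0,"slide":[-0.03,-0.04,0],"turn":0},{"hand":0,"slide":[-0.03,-0.04,0],"turn":0},{"hand":0,"slide":[-0.03,-0.04,0],"turn":0}]' 20
python3 -m creep '[{"hand":0,"slide":[-0.03,-0.03,0],"turn":0},{"hand":0,"slide":[-0.03,-0.03,0],"turn":0},{"hand":0,"slide":[-0.03,-0.03,0],"turn":0},{"hand":0,"slide":[0,0,0],"turn":6},{"hand":0,"slide":[0,0,0],"turn":5}]'
python3 - <<'E'
from h import *
np.set_printoptions(precision=4,suppress=True)
s=get_state();print(s['clock'],s['tool_pos'],s['opening'],R.from_quat(s['eef_rot']).as_matrix())
for c in ['scene','side','wrist']:
    p=snapshot(c);save(p,c+'1')
    for n,z in [('fuse_hatch_press',.119),('fuse_hatch_hinge',.113),('dust_hatch_press',.119)]:
        for r in pinpoint(n,p)[:2]:
            if c=='wrist':
                K=p['mtx'];a=np.array([(r['uv'][0]-K[0,2])/K[0,0],(r['uv'][1]-K[1,2])/K[1,1]]);t=np.linalg.norm(a)
                d=np.r_[a/t*np.sin(t),np.cos(t)];M=np.linalg.inv(p['camera_from_world']);d=M[:3,:3]@d;o=M[:3,3];print(c,n,r['uv'],r['conf'],o+d*(z-o[2])/d[2])
            else: print(c,n,r['uv'],round(r['conf'],2),onz(p,r['uv'],z),world(p,r['uv']))
E
```

```text
clock: 1.23
tool_pos: [0.3599, -0.3686, 0.2159]
eef_rot: [0.826, -0.564, 0.0, -0.0]
contact_force: [0.5, 0.4, -0.1]
opening: 0.454
clock: 1.85
tool_pos: [0.4106, -0.2527, 0.2159]
eef_rot: [0.767, -0.641, 0.0, -0.0]
contact_force: [-0.3, -0.2, -0.0]
opening: 0.008
1.85 [ 0.4106 -0.2527  0.2159] 0.008354554156329805 [[ 0.1777 -0.9841  0.0006]
 [-0.9841 -0.1777 -0.0002]
 [ 0.0003 -0.0006 -1.    ]]
scene fuse_hatch_press [266.0, 135.8] 0.85 [ 0.4867 -0.1706  0.119 ] [ 0.4874 -0.1697  0.1201]
scene fuse_hatch_hinge [249.9, 150.1] 0.6 [ 0.5393 -0.1648  0.113 ] [ 0.5415 -0.1617  0.117 ]
scene dust_hatch_press [226.3, 110.6] 0.59 [ 0.5027 -0.2994  0.119 ] [ 0.5036 -0.2979  0.1205]
side fuse_hatch_press [231.8, 270.1] 0.75 [ 0.4838 -0.1679  0.119 ] [ 0.4837 -0.1687  0.1198]
side fuse_hatch_hinge [257.8, 264.3] 0.66 [ 0.5349 -0.1585  0.113 ] [ 0.534  -0.1634  0.1183]
side fuse_hatch_hinge [256.3, 289.1] 0.53 [ 0.5204 -0.2177  0.113 ] [ 0.5179 -0.2329  0.1313]
side dust_hatch_press [256.4, 322.4] 0.57 [ 0.506  -0.2934  0.119 ] [ 0.5059 -0.294   0.1199]
side dust_hatch_press [239.2, 168.5] 0.28 [0.5508 0.1506 0.119 ] [0.5528 0.1662 0.1079]
wrist fuse_hatch_press [195.1, 107.9] 0.69 [ 0.4803 -0.1672  0.119 ]
wrist fuse_hatch_hinge [196.3, 44.4] 0.79 [ 0.5356 -0.1562  0.113 ]
wrist dust_hatch_press [354.6, 105.2] 0.77 [ 0.5053 -0.2956  0.119 ]
```

View pics/wrist1.png

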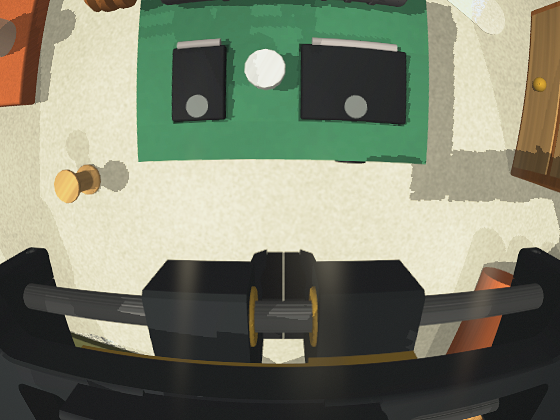

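View pics/side1.png

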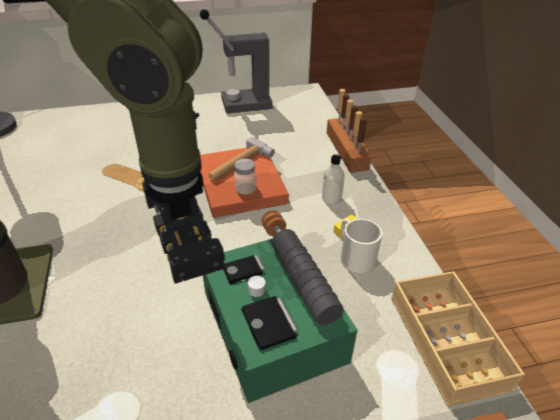

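The wrist view shows the fuse mark at (197,106), with the plate square to the tool. Next I'll move over it and go down to just above it.

```bash
python3 -m creep '[{"hand":0,"slide":[-0.035,-0.0435,0],"turn":0},{"hand":0,"slide":[-0.035,-0.0435,0],"turn":0},{"hand":0,"slide":[0,0,0.03],"turn":0},{"hand":0,"slide":[0,0,0.03],"turn":0},{"hand":0,"slide":[0,0,0.01],"turn":0}]'
python3 - <<'E'
from h import *
np.set_printoptions(precision=4,suppress=True)
for c in ['wrist','side']:
    p=snapshot(c);save(p,c+'2')
s=get_state();print(s['clock'],s['tool_pos'],s['contact_force'])
E
```

```text
clock: 3.08
tool_pos: [0.4822, -0.1685, 0.1442]
eef_rot: [0.768, -0.641, -0.001, 0.001]
contact_force: [-0.3, 0.5, 0.4]
opening: 0.006
3.175 [ 0.4826 -0.1689  0.145 ] [0.51   0.5098 0.8024]
```

View pics/wrist2.png

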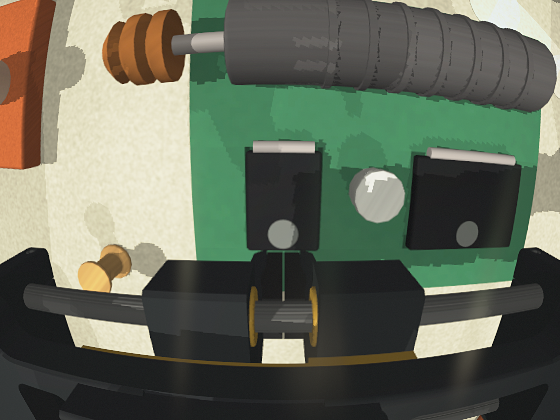

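View pics/side2.png

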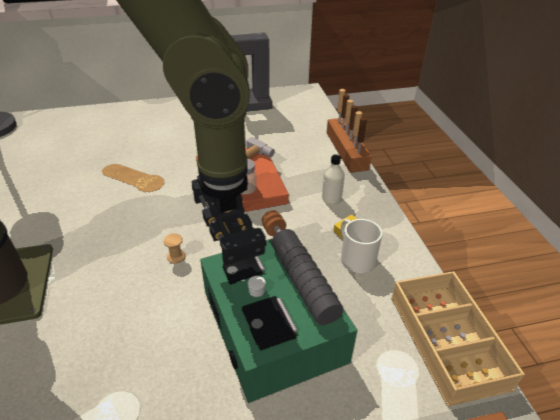

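```bash
python3 - <<'E'
from h import *
np.set_printoptions(precision=4,suppress=True)
p=snapshot('wrist');s=get_state();K=p['mtx'];M=p['camera_from_world']
def pr(P):
    c=M[:3,:3]@P+M[:3,3];t=np.arctan2(np.hypot(c[0],c[1]),c[2]);a=c[:2]/np.hypot(c[0],c[1])*t
    return a*[K[0,0],K[1,1]]+K[:2,2]
t=np.array(s['tool_pos'])
print('tip',pr(t-[0,0,.008]),'onplate',pr(np.r_[t[:2],.119]))
Rm=R.from_quat(s['eef_rot']).as_matrix()
for sx in(-.009,0,.009):print(pr(t-[0,0,.008]+Rm[:,1]*sx))
def un(uv,z):
    a=np.array([(uv[0]-K[0,2])/K[0,0],(uv[1]-K[1,2])/K[1,1]]);q=np.linalg.norm(a)
    d=np.r_[a/q*np.sin(q),np.cos(q)];N=np.linalg.inv(M);d=N[:3,:3]@d;o=N[:3,3];return o+d*(z-o[2])/d[2]
print('mark',un((283,234),.119), 'hinge',un((283,146),.116),t)
E
```

```text
tip [283.4527 243.4257] onplate [283.4371 233.1117]
[283.4689 228.5467]
[283.4527 243.4257]
[283.4363 257.8196]
mark [ 0.4826 -0.169   0.119 ] hinge [ 0.5366 -0.1592  0.116 ] [ 0.4832 -0.1691  0.1458]
```

Alignment is within 1 mm, so I'll descend and watch the force.

```bash
python3 -m creep '[{"hand":0,"slide":[0,0,0.012],"turn":0},{"hand":0,"slide":[0,0,0.003],"turn":0},{"hand":0,"slide":[0,0,0.003],"turn":0},{"hand":0,"slide":[0,0,0],"turn":0}]'
python3 -m creep '[{"hand":0,"slide":[0,0,0.002],"turn":0},{"hand":0,"slide":[0,0,0.002],"turn":0},{"hand":0,"slide":[0,0,0],"turn":0}]'
```

```text
clock: 3.72
tool_pos: [0.4831, -0.1689, 0.1276]
eef_rot: [0.768, -0.641, -0.0, 0.0]
contact_force: [0.3, 0.3, -0.5]
opening: 0.005
clock: 4.1
tool_pos: [0.483, -0.1689, 0.1235]
eef_rot: [0.768, -0.641, -0.0, 0.0]
contact_force: [0.5, -0.8, 0.4]
opening: 0.007
```

```bash
python3 -m creep '[{"hand":0,"slide":[0,0,0.002],"turn":0},{"hand":0,"slide":[0,0,0],"turn":0}]'
python3 -m creep '[{"hand":0,"slide":[0,0,0.002],"turn":0},{"hand":0,"slide":[0,0,0],"turn":0}]'
```

```text
clock: 4.35
tool_pos: [0.483, -0.1689, 0.1215]
eef_rot: [0.768, -0.641, -0.0, 0.0]
contact_force: [-0.1, 1.5, 0.4]
opening: 0.006
clock: 4.6
tool_pos: [0.4831, -0.1689, 0.1195]
eef_rot: [0.768, -0.641, -0.0, 0.0]
contact_force: [-0.6, 0.3, -0.1]
opening: 0.004
```

```bash
python3 - <<'E'
from h import *
for c in ['wrist','side']:
    p=snapshot(c);save(p,c+'3')
    if c=='side':
        im=p['frame'][210:330,190:310,::-1];cv2.imwrite('pics/crop3.png',cv2.resize(im,None,fx=5,fy=5,interpolation=cv2.INTER_CUBIC))
print(get_state()['contact_force'],get_state()['tool_pos'])
E
```

```text
[ 0.95245625  1.03353434 -0.48855085] [ 0.48312184 -0.16892678  0.11958724]
```

View pics/wrist3.png

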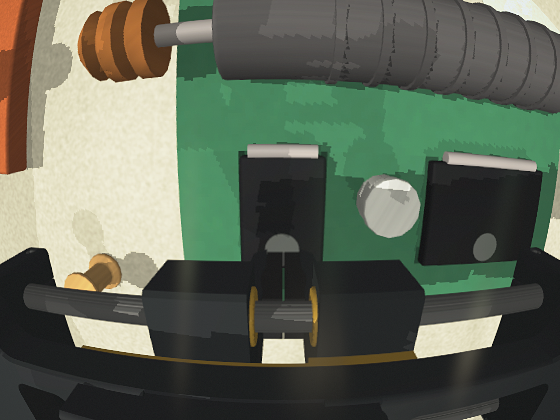

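View pics/crop3.png

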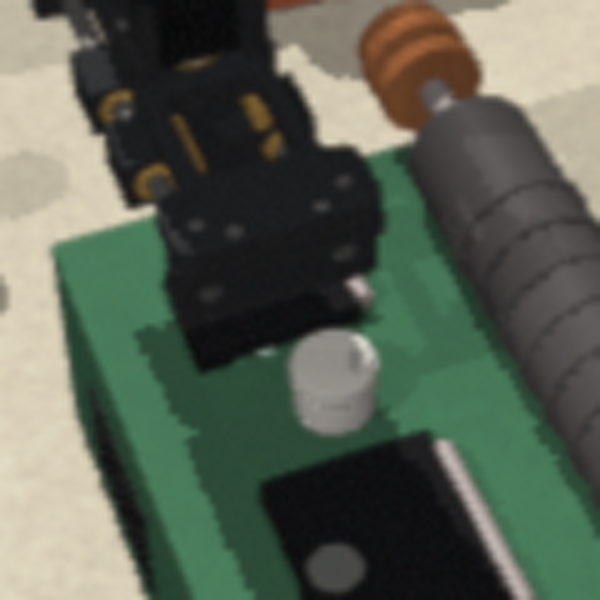

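No contact force shows yet, so I'll keep going in small steps until the stop is felt.

```bash
python3 -m creep '[{"hand":0,"slide":[0,0,0.0015],"turn":0},{"hand":0,"slide":[0,0,0],"turn":0}]'
python3 -m creep '[{"hand":0,"slide":[0,0,0.0015],"turn":0},{"hand":0,"slide":[0,0,0],"turn":0}]'
```

```text
clock: 4.95
tool_pos: [0.4831, -0.1689, 0.118]
eef_rot: [0.768, -0.641, -0.0, 0.0]
contact_force: [-0.3, -0.6, 0.2]
opening: 0.006
clock: 5.2
tool_pos: [0.4831, -0.1689, 0.1165]
eef_rot: [0.768, -0.641, -0.0, 0.0]
contact_force: [-0.1, 0.0, 0.0]
opening: 0.007
```

```bash
python3 - <<'E'
from h import *
np.set_printoptions(precision=4,suppress=True)
p=snapshot('wrist');save(p,'wrist4');K=p['mtx'];M=np.linalg.inv(p['camera_from_world'])
def w(u,v):
    z=p['depth'][v,u];a=np.array([(u-K[0,2])/K[0,0],(v-K[1,2])/K[1,1]]);t=np.linalg.norm(a)
    return M[:3,:3]@np.array([*(a/t*np.tan(t)*z),z])+M[:3,3]
for v in range(150,330,8): print(v,w(255,v),w(283,v),w(310,v))
print(w(350,250),w(450,230))
print(get_state()['contact_force'],get_state()['tool_pos'])
E
```

```text
150 [ 0.5342 -0.1452  0.1199] [ 0.5368 -0.1592  0.1209] [ 0.5392 -0.1727  0.1193]
158 [ 0.5301 -0.1459  0.1192] [ 0.5327 -0.16    0.1197] [ 0.5351 -0.1736  0.1182]
166 [ 0.526  -0.1465  0.1191] [ 0.5286 -0.1607  0.1194] [ 0.5311 -0.1743  0.1198]
174 [ 0.5218 -0.1472  0.1185] [ 0.5245 -0.1614  0.1192] [ 0.527  -0.1752  0.1188]
182 [ 0.5178 -0.1479  0.119 ] [ 0.5203 -0.1622  0.1192] [ 0.523  -0.1759  0.1197]
190 [ 0.5135 -0.1486  0.1186] [ 0.5163 -0.1629  0.1198] [ 0.5189 -0.1767  0.1202]
198 [ 0.5094 -0.1493  0.119 ] [ 0.5119 -0.1637  0.1188] [ 0.5144 -0.1777  0.1181]
206 [ 0.505  -0.1499  0.1186] [ 0.5078 -0.1645  0.1194] [ 0.5102 -0.1786  0.1183]
214 [ 0.5009 -0.1507  0.1193] [ 0.5033 -0.1653  0.1186] [ 0.5064 -0.1792  0.1204]
222 [ 0.4969 -0.1514  0.1205] [ 0.4992 -0.166   0.1193] [ 0.5018 -0.1802  0.1194]
230 [ 0.4919 -0.152   0.1187] [ 0.4948 -0.1669  0.1192] [ 0.4973 -0.1812  0.1191]
238 [ 0.4875 -0.1527  0.1192] [ 0.4906 -0.1676  0.1201] [ 0.4925 -0.1822  0.1181]
246 [ 0.4826 -0.1534  0.1184] [ 0.486  -0.1685  0.1199] [ 0.4884 -0.183   0.1193]
254 [ 0.4897 -0.1547  0.1468] [ 0.
[... 189 characters left out ...]
.4938 -0.1783  0.1638]
278 [ 0.4901 -0.1567  0.1717] [ 0.4819 -0.1692  0.1508] [ 0.4932 -0.1779  0.1703]
286 [ 0.4899 -0.1572  0.178 ] [ 0.4787 -0.1698  0.1524] [ 0.4938 -0.1772  0.1783]
294 [ 0.5083 -0.1576  0.2165] [ 0.4747 -0.1705  0.1528] [ 0.509  -0.1712  0.2134]
302 [ 0.5065 -0.1579  0.2172] [ 0.5082 -0.1644  0.218 ] [ 0.5083 -0.1711  0.2163]
310 [ 0.5058 -0.1582  0.2197] [ 0.5068 -0.1647  0.2194] [ 0.5074 -0.1711  0.2186]
318 [ 0.5044 -0.1585  0.221 ] [ 0.5057 -0.1649  0.2212] [ 0.507  -0.171   0.2216]
326 [ 0.5016 -0.1588  0.2204] [ 0.5032 -0.1653  0.2208] [ 0.5044 -0.1716  0.221 ]
[ 0.4866 -0.2083  0.1098] [ 0.5114 -0.2647  0.118 ]
[ 0.399   0.1596 -0.3466] [ 0.4831 -0.1689  0.1166]
```

View pics/wrist4.png

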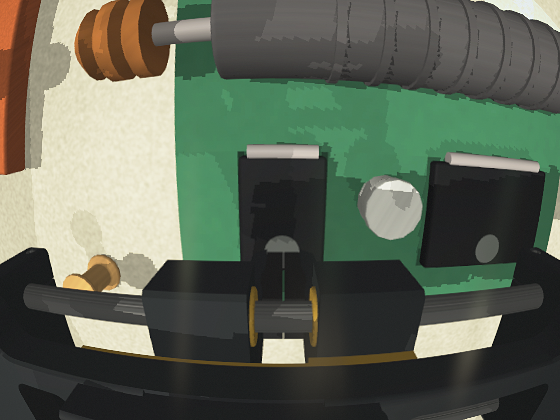

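```bash
python3 - <<'E'
from h import *
np.set_printoptions(precision=4,suppress=True)
p=snapshot('side');s=get_state();t=np.array(s['tool_pos'])
im=p['frame'][215:305,195:315,::-1].copy();im=cv2.resize(im,None,fx=6,fy=6,interpolation=cv2.INTER_CUBIC)
def pr(P):
    c=p['camera_from_world']@np.r_[P,1];q=p['mtx']@c[:3];return q[:2]/q[2],c[2]
Rm=R.from_quat(s['eef_rot']).as_matrix()
for P,col in [(t,(0,0,255)),(t-[0,0,.008],(0,255,255)),(np.r_[t[:2],.139],(255,0,255)),(t+[0,0,.056],(255,0,0))]:
    uv,d=pr(P);print(P,uv,d,p['depth'][int(round(uv[1])),int(round(uv[0]))])
    cv2.circle(im,tuple(int(x) for x in (uv-[195,215])*6),4,col,-1)
cv2.imwrite('pics/crop5.png',im)
for v in range(262,290,2):
    print(v,[world(p,(u,v),0)[2].round(3) for u in range(226,266,4)])
E
```

```text
[ 0.4831 -0.1689  0.1166] [231.6181 271.4337] 0.8706100021492686 0.7392576
[ 0.4831 -0.1689  0.1086] [231.8598 274.3089] 0.8758947624765567 0.7440807
[ 0.4831 -0.1689  0.139 ] [230.9252 263.1904] 0.8558060377123731 0.7170231
[ 0.4831 -0.1689  0.1726] [229.8404 250.2865] 0.8336166798582522 0.7304781
262 [np.float64(0.246), np.float64(0.245), np.float64(0.241), np.float64(0.239), np.float64(0.238), np.float64(0.231), np.float64(0.227), np.float64(0.22), np.float64(0.216), np.float64(0.214)]
264 [np.float64(0.242), np.float64(0.24), np.float64(0.236), np.float64(0.232), np.float64(0.231), np.float64(0.22), np.float64(0.217), np.float64(0.215), np.float64(0.211), np.float64(0.21)]
266 [np.float64(0.237), np.float64(0.234), np.float64(0.232), np.float64(0.228), np.float64(0.221), np.float64(0.216), np.float64(0.212), np.float64(0.211), np.float64(0.207), np.float64(0.204)]
268 [np.float64(0.231), np.float64(0.228), np.float64(0.22), np.float64(0.217), np.float64(0.216), np.float64(0.212), np.float64(0.208), np.float64(0.205), np.float64(0.121), np.float64(0.12)]
270 [np.float64(0.221), np
[... 1209 characters left out ...]
4(0.11), np.float64(0.109), np.float64(0.112), np.float64(0.133), np.float64(0.134), np.float64(0.135), np.float64(0.135)]
284 [np.float64(0.11), np.float64(0.091), np.float64(0.11), np.float64(0.11), np.float64(0.112), np.float64(0.108), np.float64(0.136), np.float64(0.134), np.float64(0.135), np.float64(0.135)]
286 [np.float64(0.109), np.float64(0.111), np.float64(0.111), np.float64(0.11), np.float64(0.11), np.float64(0.112), np.float64(0.133), np.float64(0.134), np.float64(0.133), np.float64(0.132)]
288 [np.float64(0.109), np.float64(0.11), np.float64(0.111), np.float64(0.11), np.float64(0.109), np.float64(0.109), np.float64(0.129), np.float64(0.134), np.float64(0.133), np.float64(0.129)]
```

View pics/crop5.png

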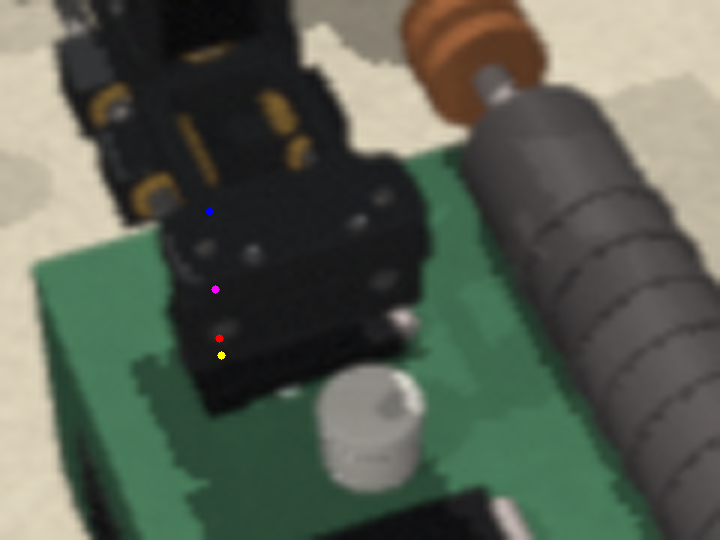

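The plate reads flat at 0.119, so it hasn't been pressed. The depth images from both cameras put the real fingertips near z = 0.139, about 30 mm higher than the reported TCP implies. I'll continue down by camera and force rather than by the nominal height.

```bash
python3 -m creep '[{"hand":0,"slide":[0,0,0.006],"turn":0},{"hand":0,"slide":[0,0,0.006],"turn":0},{"hand":0,"slide":[0,0,0],"turn":0}]'
cat > w.py <<'E'
from h import *
import sys
np.set_printoptions(precision=4,suppress=True)
p=snapshot('wrist');save(p,sys.argv[1]);K=p['mtx'];M=np.linalg.inv(p['camera_from_world'])
def w(u,v):
    z=p['depth'][v,u];a=np.array([(u-K[0,2])/K[0,0],(v-K[1,2])/K[1,1]]);t=np.linalg.norm(a)
    return M[:3,:3]@np.array([*(a/t*np.tan(t)*z),z])+M[:3,3]
for v in range(160,240,16): print(v,w(275,v),w(293,v))
for v in range(240,276,4): print(v,w(265,v),w(275,v),w(293,v))
print(get_state()['contact_force'],get_state()['tool_pos'])
E
python3 w.py wrist6
```

```text
clock: 5.68
tool_pos: [0.4827, -0.1688, 0.104]
eef_rot: [0.768, -0.641, -0.001, 0.0]
contact_force: [-0.1, 0.0, 0.0]
opening: 0.008
160 [ 0.5317 -0.1561  0.1189] [ 0.5332 -0.1645  0.1189]
176 [ 0.5243 -0.1574  0.1203] [ 0.5257 -0.1659  0.1193]
192 [ 0.5164 -0.1588  0.1188] [ 0.518  -0.1673  0.1189]
208 [ 0.509  -0.1601  0.1202] [ 0.5106 -0.1687  0.1206]
224 [ 0.5005 -0.1616  0.1186] [ 0.5023 -0.1703  0.1192]
240 [ 0.4913 -0.1581  0.1185] [ 0.4927 -0.163   0.1198] [ 0.4939 -0.1719  0.1187]
244 [ 0.4895 -0.1584  0.1195] [ 0.4904 -0.1634  0.1194] [ 0.4917 -0.1724  0.1185]
248 [ 0.487  -0.1588  0.1184] [ 0.4879 -0.1638  0.1183] [ 0.4895 -0.1728  0.1184]
252 [ 0.49   -0.159   0.1313] [ 0.4897 -0.1637  0.1284] [ 0.491  -0.1722  0.1277]
256 [ 0.4898 -0.1592  0.1357] [ 0.4894 -0.1639  0.1327] [ 0.4911 -0.1721  0.1331]
260 [ 0.4907 -0.1594  0.1423] [ 0.4893 -0.164   0.137 ] [ 0.4906 -0.172   0.1367]
264 [ 0.4904 -0.1597  0.1457] [ 0.4897 -0.164   0.1425] [ 0.4905 -0.1719  0.1411]
268 [ 0.4884 -0.16    0.1455] [ 0.4894 -0.1642  0.146 ] [ 0.4906 -0.1718  0.1454]
272 [ 0.4887 -0.1602  0.1501] [ 0.489  -0.1643  0.149 ] [ 0.491  -0.1716  0.1505]
[ 0.8385  0.1376 -0.2429] [ 0.4829 -0.1688  0.1042]
```

View pics/wrist6.png

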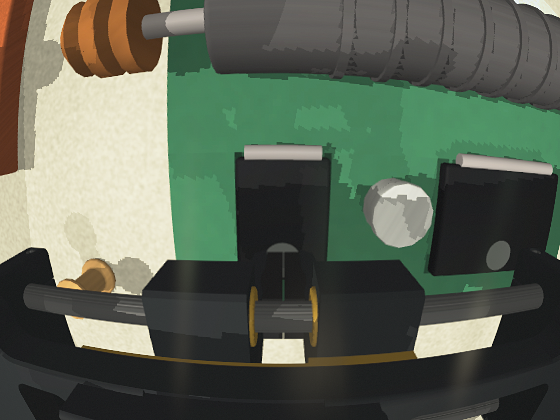

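The tip is now about 8 mm above the plate, and it falls by the same amount I command. Next comes the press itself, in small steps with the force watched.

```bash
python3 -m creep '[{"hand":0,"slide":[0,0,0.004],"turn":0},{"hand":0,"slide":[0,0,0.003],"turn":0},{"hand":0,"slide":[0,0,0],"turn":0}]'
python3 -m creep '[{"hand":0,"slide":[0,0,0.002],"turn":0},{"hand":0,"slide":[0,0,0],"turn":0}]'
python3 -m creep '[{"hand":0,"slide":[0,0,0.002],"turn":0},{"hand":0,"slide":[0,0,0],"turn":0}]'
python3 w.py wrist7
```

```text
clock: 6.1
tool_pos: [0.483, -0.1689, 0.0974]
eef_rot: [0.768, -0.641, -0.0, 0.0]
contact_force: [-0.2, -0.4, 0.6]
opening: 0.002
clock: 6.35
tool_pos: [0.4831, -0.169, 0.0957]
eef_rot: [0.768, -0.641, 0.0, 0.0]
contact_force: [-0.4, 0.2, 2.0]
opening: 0.007
clock: 6.6
tool_pos: [0.483, -0.169, 0.0936]
eef_rot: [0.768, -0.641, -0.0, 0.0]
contact_force: [-1.0, -0.6, 2.6]
opening: 0.008
160 [ 0.5331 -0.1564  0.1197] [ 0.5345 -0.1642  0.1193]
176 [ 0.5258 -0.1576  0.1179] [ 0.5273 -0.1656  0.1185]
192 [ 0.5186 -0.1589  0.1181] [ 0.5202 -0.1669  0.1189]
208 [ 0.511  -0.1602  0.117 ] [ 0.5124 -0.1684  0.1166]
224 [ 0.5036 -0.1616  0.1175] [ 0.5053 -0.1697  0.1183]
240 [ 0.4946 -0.1583  0.1166] [ 0.4954 -0.163   0.1164] [ 0.4968 -0.1714  0.1159]
244 [ 0.4925 -0.1586  0.1164] [ 0.4933 -0.1633  0.1162] [ 0.495  -0.1717  0.1167]
248 [ 0.4903 -0.1589  0.1159] [ 0.4912 -0.1637  0.1159] [ 0.4931 -0.1721  0.1169]
252 [ 0.4904 -0.1592  0.1211] [ 0.4895 -0.164   0.1167] [ 0.4912 -0.1725  0.1173]
256 [ 0.4901 -0.1595  0.1253] [ 0.4901 -0.164   0.1233] [ 0.4908 -0.1724  0.1213]
260 [ 0.4905 -0.1597  0.1308] [ 0.4901 -0.1642  0.1278] [ 0.4912 -0.1722  0.1271]
264 [ 0.4905 -0.1599  0.1351] [ 0.4898 -0.1643  0.1317] [ 0.4911 -0.1721  0.1315]
268 [ 0.4889 -0.1602  0.1356] [ 0.489  -0.1645  0.1342] [ 0.491  -0.172   0.1356]
272 [ 0.4889 -0.1604  0.1397] [ 0.4894 -0.1645  0.139 ] [ 0.4909 -0.1719  0.1394]
[-1.192  -0.1728  2.0185] [ 0.483  -0.169   0.0936]
```

Contact: the force is about 2 N and the hatch is going in. I'll press on to the stop.

```bash
python3 -m creep '[{"hand":0,"slide":[0,0,0.002],"turn":0},{"hand":0,"slide":[0,0,0],"turn":0}]'
python3 -m creep '[{"hand":0,"slide":[0,0,0.002],"turn":0},{"hand":0,"slide":[0,0,0],"turn":0}]'
```

```text
clock: 6.9
tool_pos: [0.483, -0.169, 0.0915]
eef_rot: [0.768, -0.641, -0.0, 0.0]
contact_force: [-1.7, 0.8, 2.3]
opening: 0.006
clock: 7.15
tool_pos: [0.483, -0.169, 0.0898]
eef_rot: [0.768, -0.641, 0.0, 0.0]
contact_force: [-2.3, -0.5, 5.4]
opening: 0.006
```

```bash
python3 -m creep '[{"hand":0,"slide":[0,0,0.001],"turn":0},{"hand":0,"slide":[0,0,0],"turn":0}]'
```

```text
clock: 7.4
tool_pos: [0.483, -0.1691, 0.0896]
eef_rot: [0.768, -0.641, 0.0, 0.0]
contact_force: [-3.8, -0.3, 14.3]
opening: 0.006
```

At the stop: 14 N with no further travel. Next I'll draw back, up and off to the front.

```bash
python3 -m creep '[{"hand":0,"slide":[0,0.005,-0.03],"turn":0},{"hand":0,"slide":[0,0.025,-0.045],"turn":0},{"hand":0,"slide":[0,0.035,-0.045],"turn":0},{"hand":0,"slide":[0,0.04,-0.03],"turn":0},{"hand":0,"slide":[0,0.03,0],"turn":0}]'
python3 -m creep '[{"hand":0,"slide":[0,0,0],"turn":0},{"hand":0,"slide":[0,0,0],"turn":0},{"hand":0,"slide":[0,0,0],"turn":0},{"hand":0,"slide":[0,0,0],"turn":0},{"hand":0,"slide":[0,0,0],"turn":0}]'
python3 -m creep '[{"hand":0,"slide":[0,0,0],"turn":0},{"hand":0,"slide":[0,0,0],"turn":0},{"hand":0,"slide":[0,0,0],"turn":0},{"hand":0,"slide":[0,0,0],"turn":0},{"hand":0,"slide":[0,0,0],"turn":0}]'
python3 - <<'E'
from h import *
np.set_printoptions(precision=4,suppress=True)
for c in ['scene','side','wrist']:
    p=snapshot(c);save(p,c+'8')
    if c!='wrist':
        for n in ['fuse_hatch_press','fuse_hatch_hinge','dust_hatch_press','tin']:
            for r in pinpoint(n,p)[:1]: print(c,n,r['uv'],round(r['conf'],2),world(p,r['uv']))
print(get_state()['contact_force'])
E
```

```text
clock: 8.02
tool_pos: [0.3506, -0.1939, 0.2404]
eef_rot: [0.768, -0.641, 0.003, -0.001]
contact_force: [-0.3, -0.1, -0.1]
opening: 0.005
clock: 8.65
tool_pos: [0.3507, -0.1929, 0.2384]
eef_rot: [0.768, -0.641, -0.0, -0.0]
contact_force: [-0.1, -0.1, -0.4]
opening: 0.004
clock: 9.28
tool_pos: [0.3503, -0.1931, 0.2386]
eef_rot: [0.768, -0.641, 0.0, 0.0]
contact_force: [0.2, 0.2, -0.1]
opening: 0.004
scene fuse_hatch_press [257.9, 128.6] 0.75 [ 0.5155 -0.162   0.1653]
scene fuse_hatch_hinge [252.0, 150.3] 0.83 [ 0.5404 -0.1553  0.1206]
scene dust_hatch_press [230.5, 113.4] 0.58 [ 0.501  -0.285   0.1187]
scene tin [241.2, 130.0] 0.7 [ 0.5261 -0.2105  0.1335]
side fuse_hatch_press [247.8, 248.5] 0.8 [ 0.5168 -0.1607  0.1617]
side fuse_hatch_hinge [254.6, 266.9] 0.56 [ 0.5319 -0.138   0.0847]
side dust_hatch_press [257.5, 324.0] 0.72 [ 0.507  -0.2975  0.1199]
side tin [258.2, 289.1] 0.83 [ 0.5212 -0.2332  0.1308]
[0.5235 0.2134 0.553 ]
```

View pics/side8.png

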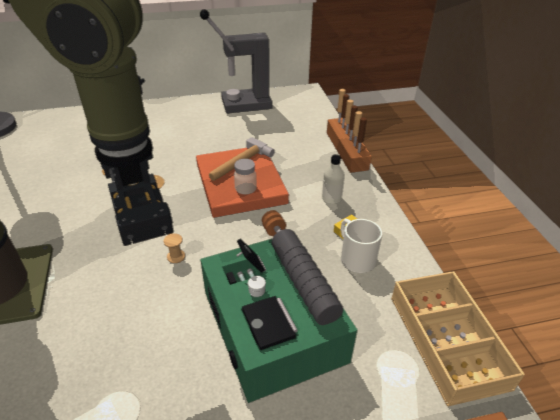

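View pics/wrist8.png

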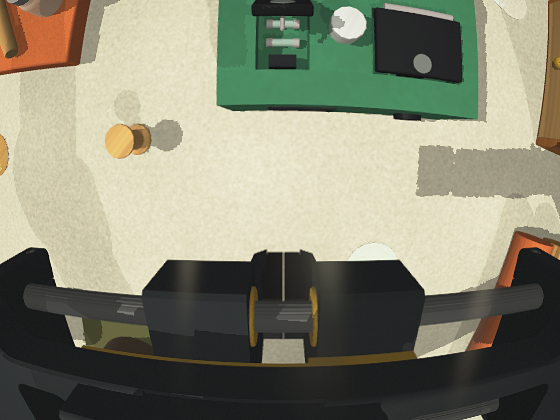

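View pics/scene8.png

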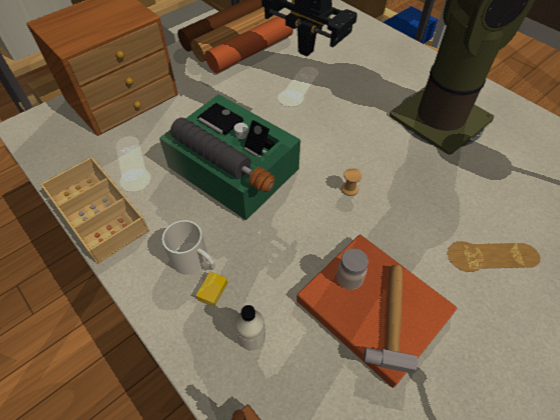

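The fuse hatch stands open at about (252,255) in the side view. Its mark is at z of 0.162 to 0.165, and 0.163 is expected at the stop. The dust hatch is shut and the tin hasn't moved. I'll check once more that the hatch holds, then hand in.

```bash
python3 -m creep '[{"hand":0,"slide":[0,0,0],"turn":0},{"hand":0,"slide":[0,0,0],"turn":0},{"hand":0,"slide":[0,0,0],"turn":0},{"hand":0,"slide":[0,0,0],"turn":0},{"hand":0,"slide":[0,0,0],"turn":0}]'
python3 - <<'E'
from h import *
p=snapshot('side')
for r in pinpoint('fuse_hatch_press',p)[:1]: print(r['uv'],world(p,r['uv']))
s=get_state();print(s['clock'],s['contact_force'])
print(finish_job())
E
```

```text
clock: 10.45
tool_pos: [0.3503, -0.1931, 0.2386]
eef_rot: [0.768, -0.641, 0.0, 0.0]
contact_force: [-0.5, 0.3, -0.5]
opening: 0.005
[246.0, 247.4] [ 0.51305471 -0.16445656  0.16900448]
10.55 [-1.17201293 -0.14911653 -0.47481312]
the job is handed in; nothing more can be done
None
```

I pressed the fuse hatch's thumb mark once with the closed fingertips until it went no further (14 N at the stop). I then drew back up and to the front, and the hatch sprang up and stayed open. The job was handed in at about 10.5 s, with no verdict reported.

**Last checks:**
- **Fuse hatch:** the mark read 162–165 mm above the bench about 2 s after release, against roughly 163 mm expected at the outer stop. A last reading about 1 s later gave 169 mm, a few millimetres off but still open.
- **Dust hatch:** its mark was still at about 119–120 mm, so it is shut.
- **Loose things:** the tin measured within a few millimetres of its first position. The others I checked only by eye in the pictures, and they look undisturbed.
- **Robot:** it stands clear in front of the burnisher, with only noise-level force (about 1 N).

**Disagreement:** the fingertips touched the plate about 30 mm lower in reported tool height than the stated tool geometry implies. I did not find out why. I relied on camera depth and contact force for the press instead.

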